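# Open the capsule feeder and set its feed dial

### The arm

A 6-joint arm with a two-finger parallel gripper is mounted at the origin on a cart in front of the work surface, level with it; the furniture and walls round the work are solid. World frame = base frame: x ahead of the robot, y to its left, z up, the work surface at z = 0. Lengths are in m, angles in rad, forces in N, time in s.
With the tool pointing down it reaches from about 0.35 to 0.775 m from the base axis. Payload 5.5 kg.
Tool frame: the origin (TCP) lies at the very end of the fingers, on their centre line; the grasp point (between the pads) lies env.hold_point_z behind it (env.hold_point_z is the distance from the TCP to the grasp point, in m); z points along the fingers, y is the line along which they close (so a half turn about z gives the same grasp; the last joint's range is limited). The gripper opens to 85 mm and grips with 20 to 120 N. Pads are 22 mm wide; open, the fingers measure 114 mm over their backs; the gripper's body (76 mm by 85 mm) begins 54 mm behind the grasp point. The pads swing forward as they close: fully open they stand 13 mm farther back than shut.
Start: joints at [-1.28, 0.313, 0.046, 1.304, 0, 1.431], TCP at [0.24, -0.523, 0.205] pointing down, gripper open.
Joint ranges: [-2.76, 2.76], [-0.86, 1.69], [-1.03, 1.26], [-2.2, 2.34], [-1.47, 1.5], [-3.14, 3.14]. Speed limits (rad/s): [2.57, 2.57, 3.14, 3.14, 3.14, 3.14].

### API

Orientations are given as a unit quaternion [w, x, y, z].
In Python, from workcell import env gives the robot as it stands.
- The arm moves only by the tool carry_out, never from a script. Its argument "steps" is a list of rows, each a list of 3 entries, a list of its own where there are three numbers: the turn, a rotation vector about the tool's x, y, z in degrees, then the shift along the tool's x, y, z in cm, then the closure in counts, from 0 (fully open) to 255 (shut). A call has exactly 8 rows; each row is the pose to reach, as a shift and turn from the pose commanded when the call began, along the tool's axes at that moment; what a row does not reach only later rows make up. A row lasts 1/8 s, in which the tool goes at most 62.5 mm and 10.7 degrees, less where a joint would pass 70% of its speed; a pose out of reach is approached as far as the arm can. A call with a gripper value outside its range is refused whole. The fingers move at their own pace and stop on an object; "force" is the grip in N (left out, the last holds). Time passes only in rows, so rows that repeat a pose let the fingers close, or fill a call up. It gives the time, the measured TCP pose, the force, the opening and the grip force at its end, in the units of the state.
- env.get_state(): the state, without advancing time (a new reading comes with each control period).
- env.read_camera(name): name is "side" or "top"; returns (picture, depth): 384x512x3 uint8, red, green, blue; 384x512 float32, m along the optical axis (not along the pixel's ray), 0 where there is no reading.
- env.get_calibration(name): a dict with "fx", "fy", "cx", "cy" (pixels), "D" ([k1, k2, p1, p2, k3] as OpenCV has them; the pictures are not rectified), "origin" and "orientation" of the camera in the world. Camera axes: x right, y up, looking along -z (the intrinsics and any distortion apply to the point x, -y, -z); pixel columns grow to the right and rows downward; lengths in m; the calibration is good to about 2 mm. A picture is of the moment at which its call begins. get_calibration takes no time and is no camera call.
- env.hand_in(): hands the job in; it is judged then, once.
The state is a dict: "clock": time; "joint_pos": joint angles; "qvel": joint speeds; "tau": joint torques, N m; "tcp_pos": TCP position; "orientation": TCP orientation; "wrist_force": force on the tool from outside, world axes, zero at the start; "ft_torque": the same for the moment, N m; "finger_gap": finger opening in m; "grip_force": force on a finger pad.
Only numpy, scipy, OpenCV 4.12 (cv2) and the standard library are available. Lean on these libraries where they do the work, as an engineer would, in place of code of your own. Each camera call takes 0.05 s, during which the arm holds its last target. There are 200 camera calls.

### The job

Get the capsule feeder ready for a run: lift the lid off the steel feeder pot by its black knob and set it down gently, knob up, in the middle of the round blue pad, and let go of it. Then turn the feed dial on the grey controller until its white pointer stands at the red index clip. Leave the pot standing where it is, and do not disturb the other things on the worktop.

Things in the scene. Friction and masses are not known exactly. Their poses are not given: they have to be found in the camera images.
- pot: Round steel feeder pot on a black base, loose, 0.9 kg, open at the top under its lid, a few capsules fixed to its floor. 120 mm across, 80 mm high, wall 4 mm, mouth 110 mm across. Origin: centre of the underside, on the worktop; z up.
- lid: Loose round aluminium lid, about 0.18 kg, disc 124 mm across, 5 mm thick, on the pot's rim. A plug 100 mm across reaches 8 mm down into the pot, 5 mm play all round. Origin: centre of the disc's underside (80 mm above the worktop on the pot, 13 mm with the plug on the pad); z up through the knob. On the disc stands a boss 22 mm across and 9 mm high, then the black knob (see lid_knob).
- lid_knob (a point): Centre of the black star head of the lid's knob, 33 mm across and 18 mm high; 32 mm above the lid's origin on its axis, 27 mm above the top of the disc. Below the head a neck 15 mm across and 9 mm high.
- pad: Round blue silicone pad fixed to the worktop, 160 mm across, 5 mm thick. Origin: centre of the underside.
- controller: Grey box of the feeder's controller, 112 x 112 mm, top face 41 mm above the worktop, fixed. Origin: centre of the underside. The dial stands upright in the middle of its top; a scale of short black strokes runs round it.
- feed_dial (a joint): Angle of the feed dial, rad; grows as it turns clockwise seen from above, stops at 0 and 2.4; at 0 its pointer looks along the controller's +x. It stays where it is left.
- dial_centre (a point): On the dial's vertical axis at the top of its grip, 75 mm above the worktop. The grip is a black bar 50 mm long, 12 mm thick, 28 mm high, running through the axis towards the pointer, on a round black skirt 60 mm across whose top is 48 mm above the worktop. The point's x axis points along the bar to the pointer end.
- dial_pointer (a point): End of the bar that bears the white pointer line, 25 mm from the axis, 75 mm above the worktop. Its x axis points outward along the pointer.
- index_mark (a point): Top of the small red index clip (10 mm wide) at the edge of the scale, 43.5 mm from the dial's axis, 44.5 mm above the worktop. Its x axis points outward from the dial's axis. It cannot be moved by hand; the dial must be turned 0.4 to 1.5 rad clockwise to reach it.
- sealing_die: Bystander: flat grey sealing die with red rings, 98 x 62 x 22 mm, loose. Origin: centre of the underside.
- beaker: Bystander: clear plastic beaker, 59 mm across, 61 mm high, loose. Origin: centre of the underside.
- jar_1: Bystander: jar with a white cap, 52 mm across, 72 mm high, loose. Origin: centre of the underside.

How it is judged:
By the outcome, as a careful person would: the job done as asked, in the order asked, and still so for the second after the job is handed in, with the robot touching nothing.
It also fails if it takes over 54 s, if anything falls off the work surface, if the arm or the gripper's body presses on something with over 40 N, if the wrist force passes 120 N, or if a joint passes its speed limit or range.

## Working session

There is one attempt and no reset: what is moved stays moved. The work goes in short steps, Python scripts to look and compute and a tool call to move; the robot and the scene stay as the last step left them, time stands still between calls to the robot, and variables do not carry over. Pictures are saved under pics/ and viewed, at most 10 in all, crops included, and the job is handed in when it is done.

Besides the shell and the picture viewer there is one more tool, called after "Call:" as a command line: name --argument value ..., lists and objects as JSON in quotes. carry_out: Moves the arm, as the interface text tells. Its arguments: {"type":"object","properties":{"steps":{"type":"array","items":{"type":"array"}},"force":{"type":"number"}},"required":["steps"]}

```bash
mkdir -p pics; cat > h.py <<'E'
import numpy as np, cv2
from scipy.spatial.transform import Rotation as R
from workcell import env
def rot(q): return R.from_quat([q[1],q[2],q[3],q[0]])
def save(n,im): cv2.imwrite('pics/'+n+'.png',im[:,:,::-1])
def ray(cam,uv):
    c=env.get_calibration(cam); K=np.array([[c['fx'],0,c['cx']],[0,c['fy'],c['cy']],[0,0,1]])
    p=cv2.undistortPoints(np.array(uv,float).reshape(-1,1,2),K,np.array(c['D'],float))[:,0]
    d=np.c_[p[:,0],-p[:,1],-np.ones(len(p))]
    return np.array(c['origin']),rot(c['orientation']).apply(d)
def plane(cam,uv,z):
    o,d=ray(cam,uv); return o+d*((z-o[2])/d[:,2])[:,None]
E
python3 - <<'E'
from h import *
for n in('top','side'):
    im,d=env.read_camera(n); save(n+'0',im); np.savez('/tmp/%s0.npz'%n,im=im,d=d)
    print(env.get_calibration(n))
print(env.get_state(),env.hold_point_z)
E
```

```text
{'fx': 349.8423507783443, 'fy': 349.8423507783443, 'cx': 248.8919627508403, 'cy': 190.06805785841135, 'D': array([-0.05953781,  0.        ,  0.        ,  0.        ,  0.        ]), 'origin': array([0.47806945, 0.01773723, 0.95727259]), 'orientation': array([ 0.70999937,  0.03984363, -0.0441853 , -0.70168443])}
{'fx': 499.9139973125965, 'fy': 499.9139973125965, 'cx': 257.0880705778986, 'cy': 182.9725348363338, 'D': array([-0.18787318,  0.        ,  0.        ,  0.        ,  0.        ]), 'origin': array([0.56520091, 0.97987891, 0.48472317]), 'orientation': array([-0.01946824, -0.00751131,  0.56179349,  0.82701429])}
{'clock': 0.1, 'joint_pos': array([-1.27963106e+00,  3.13932670e-01,  4.50968020e-02,  1.30360942e+00,
        1.72288799e-05,  1.43121128e+00]), 'qvel': array([-0.00030746, -0.00076377,  0.00314512, -0.00220023, -0.00034892,
       -0.00214255]), 'tau': array([ 2.80334258e-03, -4.81727815e+01,  2.99243456e+01,  1.27978600e-02,
       -6.59109128e-05,  6.89142876e-08]), 'tcp_pos': array([ 0.23995215, -0.52198993,  0.20389561]), 'orientation': array([-8.22768054e-04,  9.76895956e-01,  2.13713855e-01, -5.38381164e-05]), 'wrist_force': array([-1.02772299,  0.42277892,  0.18352408]), 'ft_torque': array([-0.01031704, -0.01809466, -0.03621329]), 'grip_force': 0.0, 'finger_gap': 0.08509379988693344} 0.0187
```

View pics/top0.png

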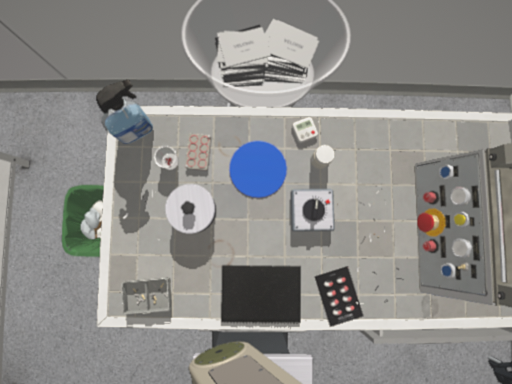

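View pics/side0.png

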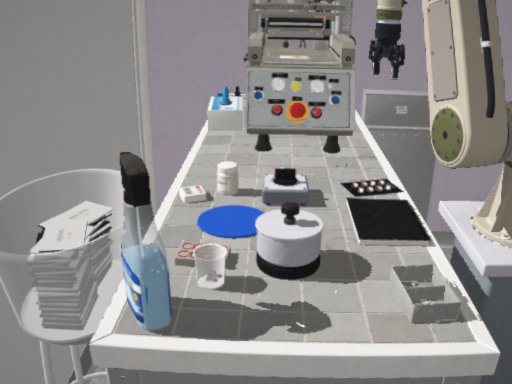

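The top view shows the pot lid at (190,209) with its knob at (187,208), the pad at (258,169), the controller at (313,210) and the red clip near (328,202). The side view shows the pot at (289,240) with the knob at (290,212), and the dial at (286,177).

```bash
python3 - <<'E'
from h import *
z=np.load('/tmp/top0.npz'); im=z['im']; hsv=cv2.cvtColor(im,cv2.COLOR_RGB2HSV)
def comp(m,x0,y0,x1,y1):
    k=np.zeros(m.shape,np.uint8);k[y0:y1,x0:x1]=m[y0:y1,x0:x1]
    cs,_=cv2.findContours(k,cv2.RETR_EXTERNAL,cv2.CHAIN_APPROX_NONE); return max(cs,key=cv2.contourArea)
def inf(n,c,zz):
    p=plane('top',c.reshape(-1,2).astype(float),zz)[:,:2].astype(np.float32)
    e=cv2.fitEllipse(p*1000); r=cv2.minAreaRect(p*1000); print(n,e,r)
H,S,V=hsv[...,0],hsv[...,1],hsv[...,2]
inf('pad',comp((H>100)&(H<130)&(S>150),220,130,300,205),.005)
inf('knob',comp(V<70,170,190,205,225),.121)
inf('skirt',comp(V<70,296,192,332,228),.048)
c=comp((S>150)&((H<8)|(H>172)),318,192,338,212); m=cv2.moments(c); print(c.reshape(-1,2).mean(0),plane('top',c.reshape(-1,2).mean(0),.0445))
z2=np.load('/tmp/side0.npz'); h2=cv2.cvtColor(z2['im'],cv2.COLOR_RGB2HSV)
c2=comp(h2[...,2]<60,275,200,305,218);print('side knob rect',cv2.boundingRect(c2))
crop=im[180:240,155:345]; crop=cv2.resize(crop,None,fx=4,fy=4,interpolation=cv2.INTER_CUBIC); save('crop0',crop)
E
```

```text
pad ((651.5919189453125, -10.850980758666992), (151.9925537109375, 152.81773376464844), 81.3656005859375) ((651.5507202148438, -10.711357116699219), (151.48211669921875, 152.276611328125), 0.688866138458252)
knob ((533.1475830078125, 159.59776306152344), (23.283456802368164, 23.912660598754883), 137.92002868652344) ((532.9951171875, 160.88958740234375), (24.023923873901367, 24.013322830200195), 1.7017443180084229)
skirt ((536.1566772460938, -155.2860565185547), (49.343257904052734, 51.58562469482422), 150.7529296875) ((536.4994506835938, -156.43736267089844), (49.88097381591797, 52.27452850341797), 89.63233947753906)
[327.  201.5] [[ 0.55938138 -0.19297341  0.0445    ]]
side knob rect (282, 202, 17, 16)
```

View pics/crop0.png

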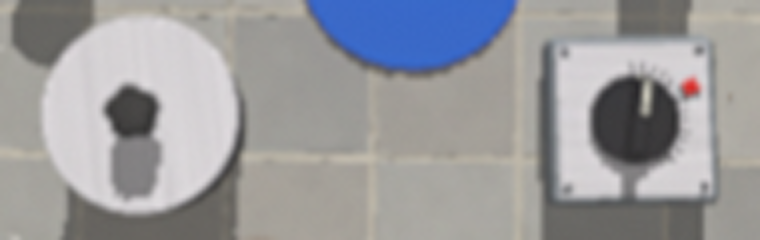

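The crop (4x, offset 155,180) shows the knob at (131,111), the dial skirt at (634,119), the white pointer line from (643,112) to (647,82) and the red clip at (690,87).

```bash
python3 - <<'E'
from h import *
z=np.load('/tmp/top0.npz'); im=z['im']
cv=lambda x,y:((x+.5)/4-.5+155,(y+.5)/4-.5+180)
hsv=cv2.cvtColor(im,cv2.COLOR_RGB2HSV);S,V=hsv[...,1],hsv[...,2]
P=lambda l,zz:plane('top',[cv(*q) for q in l],zz)
b=P([(553,39),(715,40),(717,200),(550,201)],.041)[:,:2];print('ctrl',b,b.mean(0))
up=cv2.resize(im,None,fx=4,fy=4,interpolation=cv2.INTER_CUBIC)
# lid disc
m=((cv2.cvtColor(im,cv2.COLOR_RGB2GRAY)>165)*255).astype(np.uint8)
k=np.zeros_like(m);k[175:242,155:225]=m[175:242,155:225]
c=max(cv2.findContours(k,0,cv2.CHAIN_APPROX_NONE)[0],key=cv2.contourArea)
print('lid',cv2.minEnclosingCircle((plane('top',cv2.convexHull(c).reshape(-1,2).astype(float),.085)[:,:2]*1000).astype(np.float32)))
# pointer line
g=cv2.cvtColor(im,cv2.COLOR_RGB2GRAY)[200:216,305:326];print(g)
l=P([(643,112),(647,82)],.075);print('line',l, np.degrees(np.arctan2(*(l[1]-l[0])[[1,0]])))
r=P([(690,87)],.0445);print('clip',r)
print('knob',P([(131,111)],.121))
# side view
z2=np.load('/tmp/side0.npz');s=z2['im'];h2=cv2.cvtColor(s,cv2.COLOR_RGB2HSV)
m=((h2[...,0]>105)&(h2[...,0]<130)&(h2[...,1]>180)).astype(np.uint8)*255;k=np.zeros_like(m);k[195:245,190:270]=m[195:245,190:270]
c=max(cv2.findContours(k,0,cv2.CHAIN_APPROX_NONE)[0],key=cv2.contourArea);p=plane('side',c.reshape(-1,2).astype(float),.005)[:,:2]
print('pad side',cv2.fitEllipse((p*1000).astype(np.float32)))
print('knob side top@.121',plane('side',[(290,210)],.112))
save('crop1',np.hstack([cv2.resize(s[160:215,250:325],None,fx=5,fy=5,interpolation=cv2.INTER_CUBIC),cv2.resize(im[188:232,290:336],(400,275),interpolation=cv2.INTER_CUBIC)]))
E
```

```text
ctrl [[ 0.59082991 -0.10350212]
 [ 0.5914821  -0.21128575]
 [ 0.48598751 -0.2109415 ]
 [ 0.48435784 -0.10125007]] [ 0.53816434 -0.15674486]
lid ((563.3212280273438, 161.2452392578125), 102.0943603515625)
[[209 187 146 104  78  68  59  51  49  57  87 138 138 109 117 153 175 172
  196 204 184]
 [182 140  95  62  54  54  55  52  47  45  93 163 145  87  67  98 137 169
  197 184 145]
 [130  83  60  55  57  58  58  55  50  47 106 181 149  81  52  60  99 159
  193 174 131]
 [ 84  55  54  58  59  59  59  53  47  49 114 191 152  78  52  53  69 118
  165 175 141]
 [ 62  54  57  59  59  60  60  53  47  54 120 191 147  74  53  56  56  74
  117 158 152]
 [ 55  57  59  59  59  59  59  53  48  57 120 179 136  70  53  57  56  54
   79 137 175]
 [ 56  58  59  59  59  60  58  51  46  65 125 167 124  66  55  58  57  54
   69 131 190]
 [ 56  60  59  60  59  60  57  51  46  72 130 163 119  65  55  58  57  56
   62 117 178]
 [ 58  59  60  59  60  59  56  51  48  65 108 131  97  61  56  58  58  56
   54  99 171]
 [ 58  59  59  60  60  60  57  50  51  57  69  77  64  56  58  58  58  56
   51  95 168]
 [ 59 
[... 182 characters left out ...]
 60  60  60  59  53  50  53  58  60  57  56  58  59  59  59  56
   55  96 161]
 [ 58  60  60  60  60  60  53  50  54  58  59  57  54  58  58  59  57  54
   61 109 167]
 [ 56  59  60  60  60  59  53  50  54  58  58  56  57  57  59  58  57  54
   79 135 171]
 [ 61  58  58  60  60  59  52  50  54  59  58  56  57  58  58  56  55  62
  107 164 181]]
line [[ 0.54075795 -0.15604878  0.075     ]
 [ 0.55986673 -0.15880067  0.075     ]] -8.194946763857706
clip [[ 0.55971493 -0.19330932  0.0445    ]]
knob [[0.53446621 0.16002677 0.121     ]]
pad side ((659.40673828125, -4.23925256729126), (137.9523468017578, 155.3834686279297), 177.33876037597656)
knob side top@.121 [[0.53592909 0.16764981 0.112     ]]
```

View pics/crop1.png

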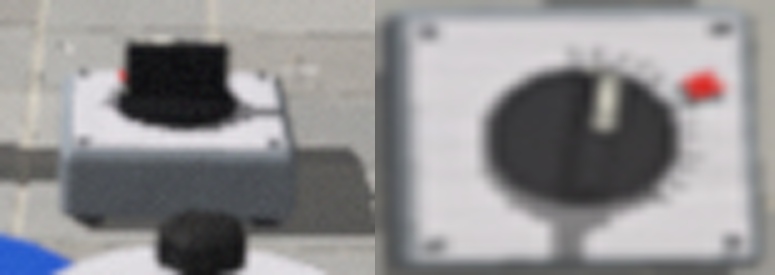

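```bash
python3 - <<'E'
from h import *
d=np.load('/tmp/top0.npz')['d']; c=env.get_calibration('top')
v,u=np.mgrid[0:384:1,0:512:1]; uv=np.c_[u.ravel(),v.ravel()]
o,r=ray('top',uv); rz=rot(c['orientation']).inv().apply(r)[:,2]
P=o+r*(d.ravel()/-rz)[:,None]; ok=d.ravel()>0
Q=P[ok]
H=np.histogram
for x in np.arange(.1,.8,.05):
    row=[]
    for y in np.arange(.4,-.75,-.05):
        m=(abs(Q[:,0]-x)<.025)&(abs(Q[:,1]-y)<.025)
        row.append('%4d'%(1000*Q[m,2].max()) if m.any() else '   .')
    print('%.2f'%x,' '.join(row))
s=P.reshape(384,512,3); print(s[209,210],s[169,258],s[207,188],s[195,298])
m=ok&(abs(P[:,2]-.083)<.006)&(np.hypot(P[:,0]-.535,P[:,1]-.16)<.08)
print('lid',cv2.minEnclosingCircle((P[m][:,:2]*1000).astype(np.float32)),P[m].mean(0))
E
```

```text
0.10    .    .    .    .    .   -1 -223 -255 -175    5    4    4    .    .    .    . -222 -220 -222 -223 -222 -222 -222
0.15    .    .    .    .    .    4    .    .    .    3    5    6    .    .    .    . -223 -223 -223 -223 -222 -221 -222
0.20    2    3    3    4    2  260  347    2    3    3    3    3    3    2    3    2    3  336  297    4    4    2    4
0.25    3   37   40   39    4    5  366  405  441  458   17   16   11   12    5    4    3  327  308    5    5    4    4
0.30    3   38   30   35   41    5   16   17   17   18   17   14   13   13    6    5    5    5    4    3    5    3    3
0.35    4   40   38   39   38    3   17   18   18   17   18   16   12   14    3    4  174  325  273    .    .    .    .
0.40    4    4    4    3    4    5   15   16   16   17   19   16    4    4    4    5  240  327  311    .    .    .    .
0.45    4    4    5    4    4    4    4    6    5    4    4    4    4    4    4    4  182  270  289    .    .    .    .
0.50    3    4    4    5   89  121   88    3    3    3   44   77   50    4    4    4  184  272  289    .    .    .    .
0.55    3    4    8    3  120  124   88    5    7    4   45   77   50    3    4    4  181  271  290    .    .    .    .
0.60    3    4    3    3   88   88   85    8   10    8   42   45   44    4    4    3  192  336  339  270    .    .    .
0.65    3    4    3   62   64   20    4    9    9    7    8   74   75    4    3    4  192  336  340    .    .    .    .
0.70    4  137    4   63   62   21   17   10    9    9    6   74   76    4    4    5    3    4    3    4    3    2    .
0.75  137  251  255    4   18   22   16    4    6    5   21   23   13    3    4    3    5    4    4    5    3    5    5
[0.53359194 0.10953487 0.08437992] [ 0.65052117 -0.01191802  0.00646535] [0.53544369 0.15869856 0.12014206] [ 0.57602133 -0.11698673  0.04118063]
lid ((534.7974853515625, 160.60250854492188), 61.08425521850586) [0.53437992 0.16020774 0.08461105]
```

Call:
carry_out --steps '[[[0,0,0],[2.3,-4.8,-1],0],[[0,0,0],[4.6,-9.5,-2],0],[[0,0,0],[7,-14.3,-3],0],[[0,0,0],[9.3,-19,-3],0],[[0,0,0],[9.3,-19,-3],0],[[0,0,-10],[14.5,-22.1,-3],0],[[0,0,-20],[19.8,-25.2,-3],0],[[0,0,-30],[25.1,-28.3,-3],0]]' --force 40

```text
clock: 1.1
tcp_pos: [0.3513, -0.1602, 0.2346]
orientation: [0.001, 0.887, 0.461, 0.0]
wrist_force: [0.5, -2.0, 0.1]
finger_gap: 0.0851
grip_force: 0.0
```

```bash
cat > t.py <<'E'
import sys
from h import *
# target x y z yaw(deg) -> turn, shift(cm) from present pose; tool kept vertical
x,y,z,yaw=map(float,sys.argv[1:5]); s=env.get_state(); Rt=rot(s['orientation'])
a=np.radians(yaw); T=R.from_matrix(np.array([[np.cos(a),np.sin(a),0],[np.sin(a),-np.cos(a),0],[0,0,-1]]))
print('t',s['clock'],'pos',s['tcp_pos'].round(4),'gap',round(s['finger_gap'],4),'F',s['wrist_force'].round(1),'j',s['joint_pos'].round(2))
print('turn',np.degrees((Rt.inv()*T).as_rotvec()).round(2),'shift cm',(Rt.inv().apply(np.array([x,y,z])-s['tcp_pos'])*100).round(2))
E
python3 t.py .5348 .1602 .17 90
```

```text
t 1.1 pos [ 0.3513 -0.1602  0.2346] gap 0.0851 F [ 0.5 -2.   0.1] j [-0.64 -0.06 -0.32  1.32 -0.    1.55]
turn [ 5.000e-02  3.000e-02 -3.511e+01] shift cm [36.77 -3.42  6.45]
```

Call:
carry_out --steps '[[[0,0,-5],[5.3,-0.5,1],0],[[0,0,-10],[10.5,-1,2],0],[[0,0,-15],[15.8,-1.5,3],0],[[0,0,-20],[21,-2,4],0],[[0,0,-25],[26.3,-2.4,5],0],[[0,0,-30],[31.5,-2.9,5.5],0],[[0,0,-35.1],[36.8,-3.4,6],0],[[0,0,-35.1],[36.8,-3.4,6.5],0]]'

```text
clock: 2.1
tcp_pos: [0.537, 0.1618, 0.168]
orientation: [-0.0, 0.707, 0.707, -0.0]
wrist_force: [0.6, -0.3, -1.4]
finger_gap: 0.0858
grip_force: 0.0
```

```bash
python3 t.py .5348 .1602 .091 90
```

```text
t 2.1 pos [0.537  0.1618 0.168 ] gap 0.0858 F [ 0.6 -0.3 -1.4] j [ 0.15  0.3  -0.06  1.21  0.    1.72]
turn [-0.01 -0.01  0.01] shift cm [-0.16 -0.22  7.7 ]
```

Call:
carry_out --steps '[[[0,0,0],[0,0,0.5],0],[[0,0,0],[0,0,1],0],[[0,0,0],[0,0,1.5],0],[[0,0,0],[0,0,2],0],[[0,0,0],[0,0,2.5],0],[[0,0,0],[0,0,3],0],[[0,0,0],[0,0,3],0],[[0,0,0],[0,0,3],0]]'

```text
clock: 3.1
tcp_pos: [0.5351, 0.1595, 0.1397]
orientation: [0.0, 0.708, 0.706, 0.0]
wrist_force: [-0.4, -0.3, -0.6]
finger_gap: 0.0854
grip_force: 0.0
```

```bash
python3 t.py .5348 .1602 .091 90
```

```text
t 3.1 pos [0.5351 0.1595 0.1397] gap 0.0854 F [-0.4 -0.3 -0.6] j [ 0.15  0.31 -0.12  1.14 -0.    1.72]
turn [ 0.01  0.   -0.21] shift cm [ 0.07 -0.03  4.87]
```

Call:
carry_out --steps '[[[0,0,0],[0.1,0,1],0],[[0,0,0],[0.1,0,2],0],[[0,0,0],[0.1,0,3],0],[[0,0,0],[0.1,0,4],0],[[0,0,0],[0.1,0,4.8],0],[[0,0,0],[0.1,0,4.8],60],[[0,0,0],[0.1,0,4.8],110],[[0,0,0],[0.1,0,4.8],140]]'

```text
clock: 4.1
tcp_pos: [0.5354, 0.1604, 0.0922]
orientation: [0.0, 0.708, 0.706, 0.0]
wrist_force: [-0.5, 0.5, -0.4]
finger_gap: 0.0384
grip_force: 0.0
```

Call:
carry_out --steps '[[[0,0,0],[0,0,0],150],[[0,0,0],[0,0,0],160],[[0,0,0],[0,0,0],170],[[0,0,0],[0,0,0],180],[[0,0,0],[0,0,0],200],[[0,0,0],[0,0,0],255],[[0,0,0],[0,0,0],255],[[0,0,0],[0,0,0],255]]' --force 40

```text
clock: 5.1
tcp_pos: [0.5367, 0.1607, 0.0944]
orientation: [0.001, 0.708, 0.706, 0.002]
wrist_force: [-1.1, -0.2, 13.7]
finger_gap: -0.0002
grip_force: 7.0
```

```bash
python3 t.py .6515 -.011 .2 90; python3 -c "
from h import *
im,_=env.read_camera('side'); save('g1',cv2.resize(im[110:290,190:390],None,fx=3,fy=3,interpolation=cv2.INTER_CUBIC))"
```

```text
t 5.1 pos [0.5367 0.1607 0.0944] gap -0.0002 F [-1.1 -0.2 13.7] j [ 0.15  0.34 -0.2   1.03  0.    1.72]
turn [ 0.26 -0.05 -0.21] shift cm [-17.12  11.59 -10.52]
```

View pics/g1.png

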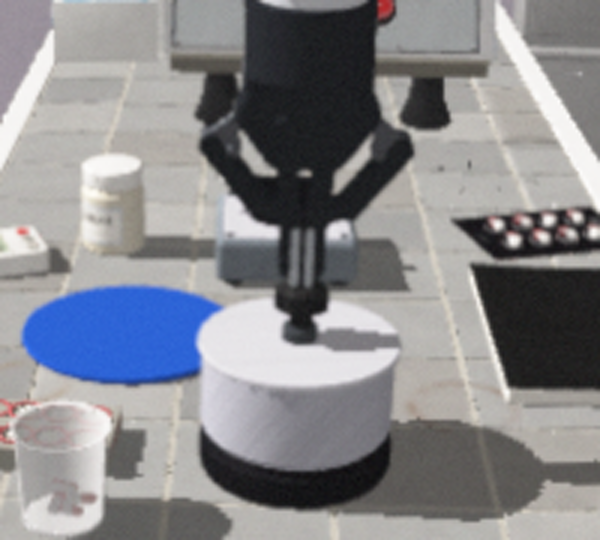

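The crop shows the fingers shut, at (300,250), ending at the knob head (303,300), so the grasp looks slipped. I'll check the heights with depth before going on.

```bash
cat >> h.py <<'E'
def cloud(n):
    im,d=env.read_camera(n); c=env.get_calibration(n)
    v,u=np.mgrid[0:384,0:512]; o,r=ray(n,np.c_[u.ravel(),v.ravel()]); rz=rot(c['orientation']).inv().apply(r)[:,2]
    P=o+r*(d.ravel()/-rz)[:,None]; P[d.ravel()<=0]=np.nan
    return im,P.reshape(384,512,3)
E
python3 - <<'E'
from h import *
im,P=cloud('side')
g=cv2.cvtColor(im,cv2.COLOR_RGB2GRAY)
for v in range(180,226,2):
    m=np.where(g[v,270:310]<75)[0]+270
    print(v,(m.min(),m.max()) if len(m) else '',P[v,[287,291,294]].round(3).tolist())
im,Q=cloud('top'); np.savez('/tmp/top1.npz',im=im,P=Q)
q=Q.reshape(-1,3); m=(abs(q[:,2]-.083)<.007)&(np.hypot(q[:,0]-.535,q[:,1]-.16)<.09)
print('lid',m.sum(),cv2.minEnclosingCircle((q[m][:,:2]*1000).astype(np.float32)),np.percentile(q[m][:,2],[5,50,95]))
save('g1t',np.hstack([cv2.resize(im[170:240,150:240],None,fx=4,fy=4),cv2.resize(im[170:240,150:240],None,fx=4,fy=4)]))
E
```

```text
180 (np.int64(274), np.int64(309)) [[0.543, 0.173, 0.171], [0.525, -0.146, 0.048], [0.531, 0.169, 0.17]]
182 (np.int64(275), np.int64(308)) [[0.543, 0.172, 0.167], [0.535, 0.152, 0.16], [0.531, 0.173, 0.168]]
184 (np.int64(279), np.int64(298)) [[0.543, 0.171, 0.163], [0.536, 0.159, 0.158], [0.531, 0.171, 0.163]]
186 (np.int64(284), np.int64(297)) [[0.543, 0.165, 0.157], [0.536, 0.17, 0.159], [0.531, 0.168, 0.159]]
188 (np.int64(284), np.int64(297)) [[0.543, 0.166, 0.154], [0.536, 0.17, 0.156], [0.53, 0.169, 0.155]]
190 (np.int64(283), np.int64(297)) [[0.543, 0.169, 0.151], [0.536, 0.172, 0.152], [0.53, 0.17, 0.152]]
192 (np.int64(283), np.int64(297)) [[0.542, 0.17, 0.148], [0.535, 0.169, 0.148], [0.53, 0.169, 0.147]]
194 (np.int64(282), np.int64(298)) [[0.542, 0.169, 0.143], [0.535, 0.169, 0.144], [0.53, 0.168, 0.143]]
196 (np.int64(282), np.int64(298)) [[0.542, 0.17, 0.14], [0.535, 0.17, 0.14], [0.53, 0.169, 0.14]]
198 (np.int64(282), np.int64(298)) [[0.542, 0.17, 0.136], [0.535, 0.17, 0.137], [0.53, 0.171, 0.137]]
200 (np.int64(282), np.int64(298)) [[0.542, 0.172, 0.133], [0.535, 0
[... 662 characters left out ...]

214 (np.int64(286), np.int64(294)) [[0.541, 0.178, 0.109], [0.534, 0.177, 0.108], [0.529, 0.174, 0.107]]
216 (np.int64(287), np.int64(293)) [[0.541, 0.165, 0.099], [0.534, 0.169, 0.101], [0.528, 0.163, 0.098]]
218 (np.int64(287), np.int64(294)) [[0.541, 0.164, 0.094], [0.534, 0.168, 0.097], [0.528, 0.159, 0.092]]
220 (np.int64(287), np.int64(294)) [[0.541, 0.17, 0.093], [0.534, 0.171, 0.094], [0.528, 0.169, 0.093]]
222 (np.int64(286), np.int64(294)) [[0.541, 0.169, 0.089], [0.533, 0.171, 0.09], [0.528, 0.169, 0.089]]
224  [[0.54, 0.171, 0.086], [0.533, 0.173, 0.087], [0.528, 0.17, 0.085]]
lid 853 ((534.2366943359375, 160.06393432617188), 60.32728576660156) [0.0819113  0.08469502 0.08701278]
```

Call:
carry_out --steps '[[[0,0,0],[0,0,-0.7],255],[[0,0,0],[0,0,-1.4],255],[[0,0,0],[0,0,-2],200],[[0,0,0],[0,0,-2.6],150],[[0,0,0],[0,0,-3.2],150],[[0,0,0],[0,0,-4],150],[[0,0,0],[0,0,-4],150],[[0,0,0],[0,0,-4],150]]'

```text
clock: 6.25
tcp_pos: [0.535, 0.1604, 0.1316]
orientation: [0.0, 0.708, 0.706, -0.0]
wrist_force: [0.4, 0.2, -0.4]
finger_gap: 0.0351
grip_force: 0.0
```

```bash
python3 t.py .5348 .1602 .091 90; python3 - <<'E'
from h import *
im,P=cloud('side'); save('g2',cv2.resize(im[110:290,190:390],None,fx=3,fy=3,interpolation=cv2.INTER_CUBIC))
g=cv2.cvtColor(im,cv2.COLOR_RGB2GRAY)
for v in range(160,216,3): print(v,[ (u,*P[v,u].round(3)) for u in range(272,308,2) if g[v,u]<80 and .14<P[v,u,1]<.2][::3])
E
```

```text
t 6.25 pos [0.535  0.1604 0.1316] gap 0.0351 F [ 0.4  0.2 -0.4] j [ 0.15  0.31 -0.14  1.12 -0.    1.72]
turn [-0.    0.01 -0.22] shift cm [-0.01 -0.02  4.06]
160 [(272, np.float64(0.57), np.float64(0.166), np.float64(0.205)), (278, np.float64(0.56), np.float64(0.171), np.float64(0.207)), (306, np.float64(0.512), np.float64(0.173), np.float64(0.209))]
163 [(274, np.float64(0.566), np.float64(0.165), np.float64(0.199)), (280, np.float64(0.556), np.float64(0.172), np.float64(0.202))]
166 [(276, np.float64(0.563), np.float64(0.165), np.float64(0.194))]
169 [(276, np.float64(0.563), np.float64(0.164), np.float64(0.188))]
172 [(276, np.float64(0.563), np.float64(0.165), np.float64(0.183))]
175 [(276, np.float64(0.562), np.float64(0.165), np.float64(0.177)), (306, np.float64(0.51), np.float64(0.163), np.float64(0.178))]
178 [(276, np.float64(0.562), np.float64(0.167), np.float64(0.172))]
181 [(276, np.float64(0.562), np.float64(0.167), np.float64(0.167))]
184 []
187 []
190 []
193 []
196 []
199 []
202 [(286, np.float64(0.543), np.float64(0.153), np.float64(0.121)), (292, np.float64(0.532), np.float64(0.155), np.float64(0.122))]
205 [(282, np.float64(0.55), np.float64(0.161), np.float64(0.118)), (288, np.float64(0.54), np.float64(0.171), np.float64(0.123)), (294, np.float64(0.529), np.float64(0.165), np.float64(0.121))]
208 [(282, np.float64(0.55), np.float64(0.168), np.float64(0.116)), (288, np.float64(0.54), np.float64(0.176), np.float64(0.12)), (294, np.float64(0.529), np.float64(0.173), np.float64(0.118))]
211 [(282, np.float64(0.55), np.float64(0.167), np.float64(0.109)), (288, np.float64(0.54), np.float64(0.176), np.float64(0.114)), (294, np.float64(0.529), np.float64(0.175), np.float64(0.114))]
214 [(286, np.float64(0.543), np.float64(0.174), np.float64(0.107)), (292, np.float64(0.532), np.float64(0.177), np.float64(0.109))]
```

View pics/g2.png

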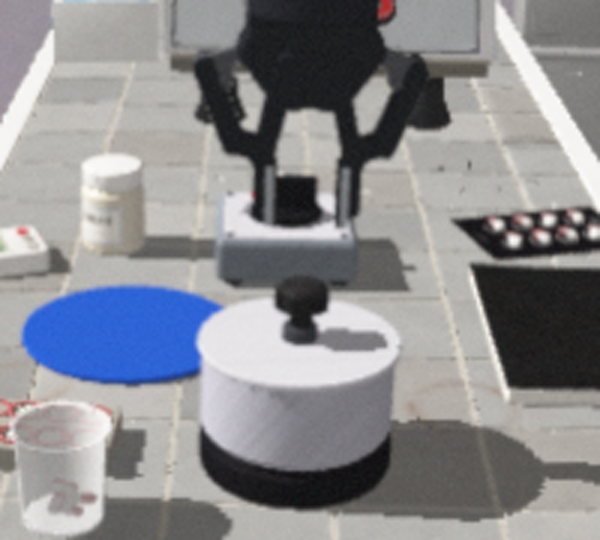

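The crop shows the half-open fingertips at about (270,225) and (347,225). They are about 28 mm above the reported TCP, and the lid is undisturbed with its knob at (301,295). I'll go 27 mm lower to compensate.

Call:
carry_out --steps '[[[0,0,0],[0,0,0],90],[[0,0,0],[0,0,0],90],[[0,0,0],[0,0,1.5],90],[[0,0,0],[0,0,3],90],[[0,0,0],[0,0,4.5],90],[[0,0,0],[0,0,5.5],90],[[0,0,0],[0,0,6.6],90],[[0,0,0],[0,0,6.6],90]]'

```text
clock: 7.3
tcp_pos: [0.5343, 0.1602, 0.0646]
orientation: [-0.0, 0.708, 0.706, -0.001]
wrist_force: [-0.7, -0.2, 0.2]
finger_gap: 0.0551
grip_force: 0.0
```

Call:
carry_out --steps '[[[0,0,0],[0,0,0],120],[[0,0,0],[0,0,0],140],[[0,0,0],[0,0,0],155],[[0,0,0],[0,0,0],165],[[0,0,0],[0,0,0],180],[[0,0,0],[0,0,0],220],[[0,0,0],[0,0,0],255],[[0,0,0],[0,0,0],255]]' --force 40

```text
clock: 8.3
tcp_pos: [0.5355, 0.1604, 0.0664]
orientation: [0.0, 0.708, 0.706, 0.0]
wrist_force: [-1.4, -0.6, 6.1]
finger_gap: 0.0306
grip_force: 39.2
```

Call:
carry_out --steps '[[[0,0,0],[0,0,-0.5],255],[[0,0,0],[0,0,-1],255],[[0,0,0],[0,0,-2],255],[[0,0,0],[0,0,-3],255],[[0,0,0],[0,0,-4],255],[[0,0,0],[0,0,-5],255],[[0,0,0],[0,0,-5],255],[[0,0,0],[0,0,-5],255]]' --force 50

```text
clock: 9.3
tcp_pos: [0.5349, 0.1603, 0.1155]
orientation: [-0.0, 0.708, 0.706, -0.0]
wrist_force: [-0.2, 0.1, -2.0]
finger_gap: 0.0302
grip_force: 49.6
```

```bash
python3 t.py .6515 -.011 .116 90; python3 - <<'E'
from h import *
im,Q=cloud('top'); q=Q.reshape(-1,3)
s,P=cloud('side'); save('g3',cv2.resize(s[110:290,190:390],None,fx=3,fy=3,interpolation=cv2.INTER_CUBIC))
m=(abs(q[:,2]-.135)<.012)&(np.hypot(q[:,0]-.535,q[:,1]-.16)<.07)
p=q[m]; A=np.c_[p[:,:2]-[.535,.16],np.ones(len(p))]; print(len(p),np.linalg.lstsq(A,p[:,2],rcond=None)[0],cv2.minEnclosingCircle((p[:,:2]*1000).astype(np.float32)))
E
```

```text
t 9.3 pos [0.5349 0.1603 0.1155] gap 0.0302 F [-0.2  0.1 -2. ] j [ 0.15  0.32 -0.16  1.09 -0.    1.72]
turn [-0.01  0.01 -0.22] shift cm [-17.09  11.73  -0.05]
863 [-0.00827781  0.00382725  0.13381317] ((533.5706176757812, 159.9798126220703), 60.619014739990234)
```

View pics/g3.png

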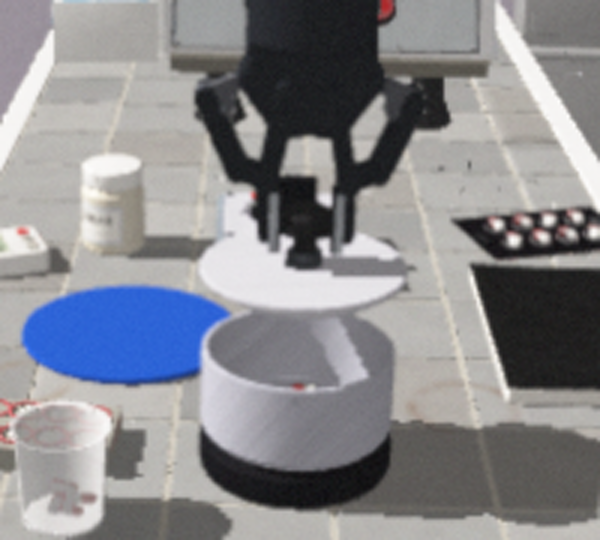

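The crop shows the lid held level above the open pot, with the disc at (300,270). Next I carry it over to the pad.

Call:
carry_out --steps '[[[0,0,0],[-1.5,1,0],255],[[0,0,0],[-4.5,3.1,0],255],[[0,0,0],[-8,5.5,0],255],[[0,0,0],[-11.5,7.9,0],255],[[0,0,0],[-14.5,10,0],255],[[0,0,0],[-16.5,11.4,0],255],[[0,0,0],[-17.1,11.8,0],255],[[0,0,0],[-17.1,11.8,0],255]]'

```text
clock: 10.4
tcp_pos: [0.6521, -0.0116, 0.1152]
orientation: [-0.0, 0.709, 0.705, -0.0]
wrist_force: [0.0, 0.0, -1.7]
finger_gap: 0.0306
grip_force: 49.8
```

Call:
carry_out --steps '[[[0,0,0],[0,0,1],255],[[0,0,0],[0,0,2.5],255],[[0,0,0],[0,0,4],255],[[0,0,0],[0,0,5.5],255],[[0,0,0],[0,0,7],255],[[0,0,0],[0,0,8],255],[[0,0,0],[0,0,8],255],[[0,0,0],[0,0,8],255]]'

```text
clock: 11.4
tcp_pos: [0.6528, -0.0112, 0.0361]
orientation: [0.0, 0.708, 0.706, 0.0]
wrist_force: [-0.1, -0.2, -2.6]
finger_gap: 0.0302
grip_force: 49.8
```

```bash
python3 t.py .6522 -.011 0 90; python3 - <<'E'
from h import *
im,Q=cloud('top'); q=Q.reshape(-1,3)
hsv=cv2.cvtColor(im,cv2.COLOR_RGB2HSV)
m=(abs(q[:,2]-.053)<.012)&(np.hypot(q[:,0]-.651,q[:,1]+.011)<.07)&(hsv[...,1].ravel()<60)
p=q[m]; A=np.c_[p[:,:2]-[.651,-.011],np.ones(len(p))]; print(len(p),np.linalg.lstsq(A,p[:,2],rcond=None)[0],cv2.minEnclosingCircle((p[:,:2]*1000).astype(np.float32)))
b=(hsv[...,0]>100)&(hsv[...,0]<130)&(hsv[...,1]>150)&(np.hypot(Q[...,0]-.651,Q[...,1]+.011)<.1)
v,u=np.where(b); pp=plane('top',np.c_[u,v].astype(float),.005)[:,:2]; print('pad',cv2.minEnclosingCircle((pp*1000).astype(np.float32)))
E
```

```text
t 11.4 pos [ 0.6528 -0.0112  0.0361] gap 0.0302 F [-0.1 -0.2 -2.6] j [-0.14  0.55 -0.01  1.01 -0.    1.43]
turn [ 0.05  0.01 -0.22] shift cm [ 0.02 -0.07  3.61]
0 [0. 0. 0.] ((0.0, 0.0), 0.0)Traceback (most recent call last):
  File "<stdin>", line 7, in <module>
  File "h.py", line 12, in plane
    o,d=ray(cam,uv); return o+d*((z-o[2])/d[:,2])[:,None]
        ~~~^^^^^^^^
  File "h.py", line 8, in ray
    p=cv2.undistortPoints(np.array(uv,float).reshape(-1,1,2),K,np.array(c['D'],float))[:,0]
      ~~~~~~~~~~~~~~~~~~~^^^^^^^^^^^^^^^^^^^^^^^^^^^^^^^^^^^^^^^^^^^^^^^^^^^^^^^^^^^^^
cv2.error: OpenCV(4.12.0) /io/opencv/modules/calib3d/src/undistort.dispatch.cpp:347: error: (-215:Assertion failed) CV_IS_MAT(_src) && CV_IS_MAT(_dst) && (_src->rows == 1 || _src->cols == 1) && (_dst->rows == 1 || _dst->cols == 1) && _src->cols + _src->rows - 1 == _dst->rows + _dst->cols - 1 && (CV_MAT_TYPE(_src->type) == CV_32FC2 || CV_MAT_TYPE(_src->type) == CV_64FC2) && (CV_MAT_TYPE(_dst->type) == CV_32FC2 || CV_MAT_TYPE(_dst->type) == CV_64FC2) in function 'cvUndistortPointsInternal'
```

Call:
carry_out --steps '[[[0,0,0],[0,0,0.7],255],[[0,0,0],[0,0,1.4],255],[[0,0,0],[0,0,2.1],255],[[0,0,0],[0,0,2.7],255],[[0,0,0],[0,0,3],255],[[0,0,0],[0,0,3.2],255],[[0,0,0],[0,0,3.3],255],[[0,0,0],[0,0,3.3],255]]'

```text
clock: 12.45
tcp_pos: [0.6525, -0.0111, 0.0028]
orientation: [0.0, 0.708, 0.706, 0.0]
wrist_force: [-0.1, 0.6, -1.6]
finger_gap: 0.0301
grip_force: 49.8
```

```bash
python3 t.py .6522 -.011 0 90; python3 - <<'E'
from h import *
s,P=cloud('side'); q=P.reshape(-1,3)
hsv=cv2.cvtColor(s,cv2.COLOR_RGB2HSV)
m=(hsv[...,1].ravel()<60)&(hsv[...,2].ravel()>130)&(np.hypot(q[:,0]-.651,q[:,1]+.011)<.075)&(q[:,2]>.008)
print(m.sum(),np.percentile(q[m][:,2],[5,50,95]),cv2.minEnclosingCircle((q[m][:,:2]*1000).astype(np.float32)))
b=(hsv[...,0]>100)&(hsv[...,0]<130)&(hsv[...,1]>150);b[:190]=0;b[250:]=0;b[:,:185]=0;b[:,280:]=0
v,u=np.where(b); pp=plane('side',np.c_[u,v].astype(float),.005)[:,:2]; print('pad',cv2.minEnclosingCircle((pp*1000).astype(np.float32)),pp.min(0),pp.max(0))
E
```

```text
t 12.45 pos [ 0.6525 -0.0111  0.0028] gap 0.0301 F [-0.1  0.6 -1.6] j [-0.14  0.58 -0.05  0.94 -0.    1.43]
turn [ 0.01  0.01 -0.22] shift cm [ 0.01 -0.03  0.28]
2985 [0.02041236 0.33121316 0.41716274] ((649.2118530273438, -5.318116188049316), 67.12606811523438)
pad ((654.3226318359375, -3.83255672454834), 79.54330444335938) [ 0.5864337  -0.04576422] [0.73107035 0.07452205]
```

Call:
carry_out --steps '[[[0,0,0],[0,0,0.1],255],[[0,0,0],[0,0,0.15],255],[[0,0,0],[0,0,0.2],255],[[0,0,0],[0,0,0.25],255],[[0,0,0],[0,0,0.3],255],[[0,0,0],[0,0,0.35],255],[[0,0,0],[0,0,0.35],255],[[0,0,0],[0,0,0.35],255]]'

```text
clock: 13.5
tcp_pos: [0.6523, -0.0111, -0.0005]
orientation: [0.0, 0.708, 0.706, -0.0]
wrist_force: [-2.4, 0.0, 2.9]
finger_gap: 0.0303
grip_force: 50.2
```

Call:
carry_out --steps '[[[0,0,0],[0,0,0],170],[[0,0,0],[0,0,0],155],[[0,0,0],[0,0,0],130],[[0,0,0],[0,0,0],100],[[0,0,0],[0,0,0],80],[[0,0,0],[0,0,0],80],[[0,0,0],[0,0,-0.5],80],[[0,0,0],[0,0,-1.5],80]]'

```text
clock: 14.5
tcp_pos: [0.652, -0.0111, 0.0144]
orientation: [-0.0, 0.708, 0.706, -0.0]
wrist_force: [-0.1, 0.2, -1.2]
finger_gap: 0.0584
grip_force: 0.0
```

Call:
carry_out --steps '[[[0,0,0],[0,0,-1.5],80],[[0,0,0],[0,0,-3],80],[[0,0,0],[0,0,-4.5],80],[[0,0,0],[0,0,-6],80],[[0,0,0],[0,0,-8],80],[[0,0,-8],[0,0,-10],80],[[0,0,-16],[0,0,-12],80],[[0,0,-24],[0,0,-12],80]]'

```text
clock: 15.5
tcp_pos: [0.6537, -0.0113, 0.1372]
orientation: [0.002, 0.544, 0.839, 0.001]
wrist_force: [0.2, 0.7, -1.2]
finger_gap: 0.0584
grip_force: 0.0
```

```bash
python3 t.py .538 -.1565 .11 174
```

```text
t 15.5 pos [ 0.6537 -0.0113  0.1372] gap 0.0584 F [ 0.2  0.7 -1.2] j [-0.14  0.49  0.14  1.22 -0.    1.01]
turn [  0.11   0.22 -59.95] shift cm [ -8.54 -16.5    2.68]
```

Call:
carry_out --steps '[[[0,0,-9],[-1.2,-2.5,0],80],[[0,0,-18],[-2.5,-5,0],80],[[0,0,-27],[-3.8,-7.5,0],80],[[0,0,-36],[-5.1,-10,0],80],[[0,0,-45],[-6.4,-12.5,0],80],[[0,0,-54],[-7.7,-15,1],80],[[0,0,-60],[-8.5,-16.5,2.6],80],[[0,0,-60],[-8.5,-16.5,2.6],80]]'

```text
clock: 16.5
tcp_pos: [0.5343, -0.1557, 0.1078]
orientation: [-0.001, 0.056, 0.998, 0.0]
wrist_force: [0.3, -0.3, 0.1]
finger_gap: 0.0591
grip_force: 0.0
```

```bash
python3 t.py .538 -.1565 .03 174; python3 - <<'E'
from h import *
im,Q=cloud('top'); q=Q.reshape(-1,3)
hsv=cv2.cvtColor(im,cv2.COLOR_RGB2HSV)
m=(abs(q[:,2]-.018)<.006)&(np.hypot(q[:,0]-.651,q[:,1]+.011)<.08)&(hsv[...,1].ravel()<60)
print('lid',m.sum(),cv2.minEnclosingCircle((q[m][:,:2]*1000).astype(np.float32)),np.percentile(q[m][:,2],[5,50,95]))
b=(hsv[...,0]>100)&(hsv[...,0]<130)&(hsv[...,1]>150);b[:130]=0;b[210:]=0;b[:,:215]=0;b[:,305:]=0
v,u=np.where(b); pp=plane('top',np.c_[u,v].astype(float),.005)[:,:2]; print('pad',cv2.minEnclosingCircle((pp*1000).astype(np.float32)))
E
```

```text
t 16.5 pos [ 0.5343 -0.1557  0.1078] gap 0.0591 F [ 0.3 -0.3  0.1] j [-0.43  0.33 -0.18  1.07 -0.   -0.32]
turn [ 0.04 -0.11 -0.4 ] shift cm [-0.39 -0.04  7.78]
lid 1444 ((650.4458618164062, -9.702417373657227), 61.83375930786133) [0.01467227 0.01747655 0.02019874]
pad ((651.5327758789062, -11.000007629394531), 77.56058502197266)
```

Call:
carry_out --steps '[[[0,0,0],[-0.1,0,1],80],[[0,0,0],[-0.2,0,2],80],[[0,0,0],[-0.2,0,3],80],[[0,0,0],[-0.2,0,4],100],[[0,0,0],[-0.2,0,4.5],110],[[0,0,0],[-0.2,0,4.5],120],[[0,0,0],[-0.2,0,4.5],130],[[0,0,0],[-0.2,0,4.5],140]]' --force 30

```text
clock: 17.55
tcp_pos: [0.538, -0.1558, 0.0636]
orientation: [0.0, 0.054, 0.999, -0.0]
wrist_force: [-0.7, -0.8, -0.7]
finger_gap: 0.0389
grip_force: 0.0
```

```bash
python3 t.py .538 -.1565 .029 174
```

```text
t 17.55 pos [ 0.538  -0.1558  0.0636] gap 0.0389 F [-0.7 -0.8 -0.7] j [-0.43  0.37 -0.24  0.97 -0.   -0.32]
turn [-0.02  0.05 -0.22] shift cm [-0.01 -0.07  3.46]
```

Call:
carry_out --steps '[[[0,0,0],[0,0,1],140],[[0,0,0],[0,0,2],140],[[0,0,0],[0,0,3],140],[[0,0,0],[0,0,3.4],160],[[0,0,0],[0,0,3.4],180],[[0,0,0],[0,0,3.4],200],[[0,0,0],[0,0,3.4],225],[[0,0,0],[0,0,3.4],255]]'

```text
clock: 18.55
tcp_pos: [0.5379, -0.1552, 0.0297]
orientation: [0.0, 0.054, 0.999, 0.0]
wrist_force: [-0.6, 2.6, 3.6]
finger_gap: 0.0114
grip_force: 29.9
```

Call:
carry_out --steps '[[[0,0,0],[0,0,0],255],[[0,0,0],[0,0,0],255],[[0,0,3],[0,0,0],255],[[0,0,6],[0,0,0],255],[[0,0,9],[0,0,0],255],[[0,0,12],[0,0,0],255],[[0,0,12],[0,0,0],255],[[0,0,12],[0,0,0],255]]'

```text
clock: 19.55
tcp_pos: [0.538, -0.1549, 0.0296]
orientation: [0.0, 0.158, 0.987, 0.001]
wrist_force: [1.6, 5.5, 5.9]
finger_gap: 0.0112
grip_force: 30.3
```

```bash
python3 t.py .538 -.1565 .029 120.5; python3 -c "
from h import *
print(env.get_state()['ft_torque'],env.get_state()['grip_force'])
im,P=cloud('side'); save('g4',cv2.resize(im[110:260,190:390],None,fx=3,fy=3,interpolation=cv2.INTER_CUBIC))"
```

```text
t 19.55 pos [ 0.538  -0.1549  0.0296] gap 0.0112 F [1.6 5.5 5.9] j [-0.42  0.4  -0.28  0.89  0.   -0.11]
turn [ 0.09  0.   41.32] shift cm [-0.05 -0.15  0.06]
[ 1.12655405  0.00623599 -0.05461761] 30.32400906085968
```

View pics/g4.png

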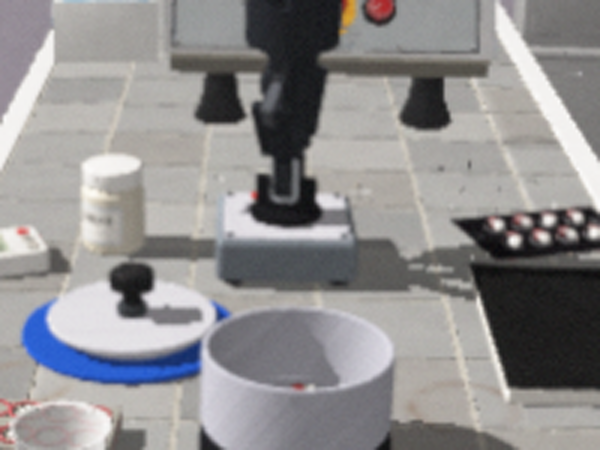

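The crop shows the fingers gripping the dial bar at (287,190), and the lid resting knob up on the pad at (131,320). I'll turn the rest of the way.

Call:
carry_out --steps '[[[0,0,6],[0,0,0],255],[[0,0,13],[0,0,0],255],[[0,0,20],[0,0,0],255],[[0,0,27],[0,0,0],255],[[0,0,34],[0,0,0],255],[[0,0,41],[0,0,0],255],[[0,0,41],[0,0,0],255],[[0,0,41],[0,0,0],255]]'

```text
clock: 20.6
tcp_pos: [0.5386, -0.154, 0.0297]
orientation: [0.0, 0.493, 0.87, 0.002]
wrist_force: [1.9, 8.3, 5.3]
finger_gap: 0.0119
grip_force: 30.2
```

Call:
carry_out --steps '[[[0,0,0],[0,0,0],240],[[0,0,0],[0,0,0],220],[[0,0,0],[0,0,0],190],[[0,0,0],[0,0,0],150],[[0,0,0],[0,0,0],150],[[0,0,0],[0,0,-1.5],150],[[0,0,0],[0,0,-4],150],[[0,0,0],[0,0,-8],150]]'

```text
clock: 21.6
tcp_pos: [0.5368, -0.1554, 0.1099]
orientation: [-0.001, 0.494, 0.869, -0.0]
wrist_force: [0.6, -0.4, 0.1]
finger_gap: 0.0345
grip_force: 0.0
```

```bash
python3 t.py .42 .03 .17 120
```

```text
t 21.6 pos [ 0.5368 -0.1554  0.1099] gap 0.0345 F [ 0.6 -0.4  0.1] j [-0.43  0.33 -0.17  1.07 -0.    0.61]
turn [-0.08 -0.08  0.77] shift cm [21.92 -0.55 -5.98]
```

Call:
carry_out --steps '[[[0,0,0],[0,0,-6],150],[[0,0,0],[4,0,-6],150],[[0,0,0],[8,0,-6],150],[[0,0,0],[12,0,-6],150],[[0,0,0],[16,0,-6],150],[[0,0,0],[20,0,-6],150],[[0,0,0],[22,0,-6],150],[[0,0,0],[22,0,-6],150]]'

```text
clock: 22.6
tcp_pos: [0.425, 0.0339, 0.17]
orientation: [0.001, 0.493, 0.87, 0.0]
wrist_force: [1.8, 0.7, 0.1]
finger_gap: 0.0352
grip_force: 0.0
```

```bash
python3 - <<'E'
from h import *
ims=[env.read_camera('top')[0].astype(float) for _ in range(6)]
im=np.mean(ims,0).astype(np.uint8); np.save('/tmp/top2.npy',im)
save('d1',cv2.resize(im[185:235,285:340],None,fx=10,fy=10,interpolation=cv2.INTER_CUBIC))
E
```

```text
(no output)
```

View pics/d1.png

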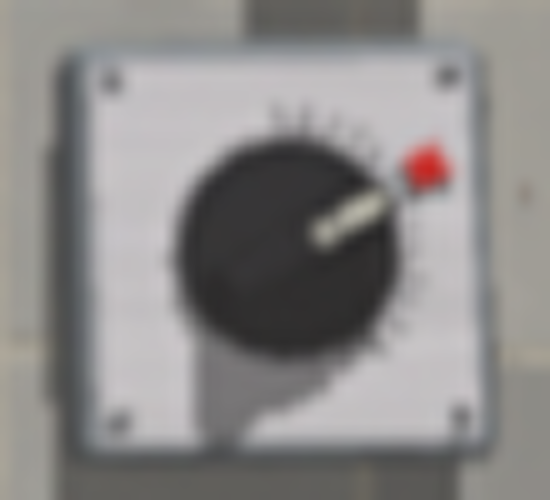

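The crop shows the white line from (315,238) to (385,203) pointing close to the red clip at (428,166). The four corner screws are at (111,80), (448,76), (461,418) and (119,424). I'll now measure the angles.

```bash
python3 - <<'E'
from h import *
im=np.load('/tmp/top2.npy'); hsv=cv2.cvtColor(im,cv2.COLOR_RGB2HSV).astype(float)
w=lambda x,y:(285+(x+.5)/10-.5,185+(y+.5)/10-.5)
P=lambda l,z:plane('top',[w(*q) for q in l],z)[:,:2]
sc=P([(111,80),(448,76),(461,418),(119,424)],.0415); ax=sc.mean(0); print('screws',sc.round(4).tolist(),ax)
big=cv2.resize(im[185:235,285:340],None,fx=10,fy=10,interpolation=cv2.INTER_CUBIC).astype(float)
red=np.clip(big[...,0]-big[...,1:].max(2)-60,0,None); v,u=np.where(red>0); q=P(np.c_[u,v],.0445); ww=red[v,u]; clip=(q*ww[:,None]).sum(0)/ww.sum()
g=big.mean(2); g[:190]=0;g[255:]=0;g[:,:300]=0;g[:,390:]=0
wt=np.clip(g-100,0,None); n,l=cv2.connectedComponents((wt>0).astype(np.uint8)); l0=l[222,348]; wt[l!=l0]=0
v,u=np.where(wt>0); q=P(np.c_[u,v],.075); ww=wt[v,u]; c=(q*ww[:,None]).sum(0)/ww.sum(); C=np.cov((q-c).T,aweights=ww); e=np.linalg.eigh(C)[1][:,1]; e*=np.sign(e[0])
an=lambda d:np.degrees(np.arctan2(d[1],d[0]))
print('extent',((q-c)@e).min(),((q-c)@e).max(),'clip',clip,'linec',c,'line dir',an(e),'axis->line',an(c-ax),np.linalg.norm(c-ax),'axis->clip',an(clip-ax),np.linalg.norm(clip-ax),'line->clip',an(clip-c))
dk=(g*0); k=big.mean(2)<85; k=k.astype(np.uint8); n,l=cv2.connectedComponents(k); cs=max(cv2.findContours((l==l[260,280]).astype(np.uint8),0,1)[0],key=cv2.contourArea)
print('skirt',cv2.minEnclosingCircle((P(cs.reshape(-1,2),.048)*1000).astype(np.float32)))
E
```

```text
screws [[0.5824, -0.1108], [0.5846, -0.2003], [0.4944, -0.2024], [0.4921, -0.1125]] [ 0.53837038 -0.15649779]
extent -0.011765900794135144 0.011115910607876145 clip [ 0.56019719 -0.19358991] linec [ 0.54501588 -0.16761197] line dir -58.83271818541895 axis->line -59.12349927361363 0.01294942992766268 axis->clip -59.52536452789179 0.043037604489953876 line->clip -59.698316608402564
skirt ((536.978271484375, -156.06678771972656), 29.258686065673828)
```

```bash
python3 -c "
from h import *
print(env.hand_in())"
```

```text
the job is handed in; nothing more can be done
None
```

The job is handed in at about 23 s of the 54 s allowed: the lid sits knob up within about 2 mm of the pad's centre, and the dial pointer is within about 1° of the red index clip. The first knob grasp missed: the fingers shut on top of the knob and pressed with 13.7 N, because the real fingertips are about 27 mm above the reported TCP. The pot and bystanders looked undisturbed in the camera pictures, but I did not re-measure their positions.

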